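Put a tested valve away in an interlocked drawer cabinet

ROBOT

A 6-joint arm with a two-finger parallel gripper is mounted at the origin on the work surface. World frame = base frame: x ahead of the robot, y to its left, z up, the work surface at z = 0. Lengths are in m, angles in rad, forces in N, time in s.
With the tool pointing down it reaches from about 0.375 to 0.975 m from the base axis. Payload 3.8 kg.
Tool frame: the origin (TCP) lies midway between the tips of the shut fingers; the grasp point (between the pads) lies 19 mm behind it; z points along the fingers, y is the line along which they close (so a half turn about z gives the same grasp; the last joint's range is limited). The gripper opens to 88 mm and grips with 3 to 60 N. Pads are 18 mm wide; open, the fingers measure 123 mm over their backs; the gripper's body (75 mm by 187 mm) begins 45 mm behind the grasp point.
Start: joints at [-1.251, 0.264, 1.604, -0, 1.274, -0.037], TCP at [0.236, -0.632, 0.239] pointing down, gripper open.
Joint ranges: [-2.63, 2.63], [-0.94, 2.18], [0.31, 2.57], [-1.31, 4.45], [0, 2.66], [-2.55, 2.55]. Speed limits (rad/s): [2.57, 2.57, 3.14, 3.14, 3.14, 3.14].

INTERFACE

Orientations are given as a rotation vector (axis times angle).
In Python, from cell import manip, inverse_kinematics, cams, order gives the robot as it stands. Calls block until the motion is done:
- manip.move_pose(position, orientation): joint-space move of the TCP to a pose.
- manip.move_linear(position, rate=0.15, rot=None): straight line of the TCP; rot=None keeps the orientation; rate is the mean speed in m/s.
- manip.set_joints(angles): joint-space move.
- manip.set_gripper(opening, force=None): finger opening in m; force is the grip in N (None keeps the last); returns when the fingers have stopped.
- manip.dwell(seconds).
- inverse_kinematics(position, orientation): joint angles nearest the present ones, or None.
- manip.state(): the state.
- cams.capture(name): name is "scene" or "top" or "wrist"; returns a dict with "image" (420x560x3 uint8, blue, green, red), "z_map" (420x560 float32, m along the optical axis (not along the pixel's ray), 0 where there is no reading), "intrinsics" (3x3 intrinsics, pixels), "position" and "orientation" of the camera in the world; the wrist camera has in their place "T_tool_cam" (4x4, takes a point from camera to tool coordinates, whose origin is the TCP and whose axes are the flange's). Camera axes: x right, y down, z forward; pixel columns grow to the right and rows downward; lengths in m; the calibration is good to about 2 mm. The wrist camera is an equidistant fisheye: a pixel r from the principal point sees the ray r / f radians off the axis. A picture is of the moment at which its call begins: read the wrist's pose just before it.
A pose or a line that the arm cannot do raises manip.IKError and nothing moves.
- order.close_job(): hands the job in; it is judged then, once.
The state is a dict: "clock": time; "joint_pos": joint angles; "joint_velocities": joint speeds; "tau": joint torques, N m; "tool_pos": TCP position; "tcp_rot": TCP orientation; "contact_force": force on the tool from outside, world axes, zero at the start; "moment": the same for the moment, N m; "gripper_width": finger opening in m; "grasp_force": force on a finger pad.
Only numpy, scipy, OpenCV 4.12 (cv2) and the standard library are available. Lean on these libraries where they do the work, as an engineer would, in place of code of your own. Each camera call takes 0.05 s, during which the arm holds its last target. There are 200 camera calls.

TASK

Put the solenoid valve away in the drawer cabinet: push the open bottom drawer fully home past its catch, which frees the interlock, then draw out the top drawer, set the valve down upright in its empty front left bay and push that drawer fully home again. Press the drawers home firmly but do not slam them, and leave the other loose parts on the bench where they lie.

Things in the scene. Friction and masses are not known exactly. Their poses are not given: they have to be found in the camera images.
- cabinet: Grey steel bench cabinet, fixed (sizes in mm throughout): 288 deep (x) x 310 wide (y) x 252 high, three drawers; origin under its middle. -x points out of the front, +y to the left as one faces it. Drawer fronts are at x = -135; the rimmed top juts 18 beyond them to x = -153. Carton at the back of the top. Interlock: while one drawer stands out more than 6, the others stop after 4 to 8.
- bottom_drawer (a joint): How far the bottom drawer is out, m (0 home, 0.18 fully out, grows towards cabinet -x). Runs lightly (1 to 3 N). A sprung ball catch resists shutting from 0.010 to 0.004 with up to about 20 N, then draws it home; opening must overcome it too. Left short of that it stays ajar, locking the others. Front 14 to 88 mm above the bench.
- middle_drawer (a joint): The middle drawer, shut; same run and catch. Front panel 91 to 151 mm above the bench; its bow handle is like the others, at 121 mm.
- top_drawer (a joint): How far the top drawer is out, m (0 home, 0.18 fully out, grows towards cabinet -x); same run, catch and push (opening takes about 17 N at first). Front panel 18 mm thick, 154 to 220 mm above the bench; rim of the cabinet's top at 252 mm; drawer floor at 164 mm, side walls up to 205 mm.
- bottom_drawer_handle (a point): Middle of the bottom drawer's bow handle: a round steel bar 10 mm thick, 110 mm long along y, its axis 42 in front of the drawer front and 51 above the bench, on a post at each end. Axes as the cabinet's (-x outward). Moves with the drawer.
- top_drawer_handle (a point): Middle of the top drawer's bow handle: same bar, 10 mm thick, 110 mm long along y, axis 42 in front of the drawer front (24 beyond the edge of the cabinet's top), 187 above the bench and 65 below the rim of the top. Axes as the cabinet's.
- bay (a point): Middle of the floor of the empty bay at the front left of the top drawer: 130 mm long (x) by 143 mm wide (y), floor lined with thin rubber, dividers 36 high, drawer wall 41 high, drawer front 56 high above the floor. It lies 85 behind the face of the drawer front and 127 behind the handle bar. Axes as the cabinet's, z up. Clear height when shut 58.
- solenoid_valve: Small solenoid valve, loose, about 0.3 kg, 48 mm high: brass body 46 x 28 x 18 with a short port at each end (60 long over the ports, along its x), a black block coil 32 (x) x 28 (y) from 18 to 44 high on it, a steel nut on top and a plug 10 thick on the coil's +x side. Origin: middle of its flat underside, z up. Can be gripped across y, 28 wide.
- ball_valve: Bystander, loose: brass ball valve 68 mm long (x) x 34 x 34 mm, with a flat steel lever reaching to x = +65 at 47 high. Origin: middle of its underside.
- pipe_tee: Bystander, loose: plain steel pipe tee, 72 mm long (x), 39 thick, branch 30 long to +y, 39 high. Origin: middle of its underside.
There are look-alikes about, which are no part of the job. Leave any green or red look-alike of the solenoid_valve alone.

How it is judged:
By the outcome, as a careful person would: the job done as asked, in the order asked, and still so for the second after the job is handed in, with the robot touching nothing.
It also fails if it takes over 67 s, if anything falls off the work surface, if the arm or the gripper's body presses on something with over 40 N, if the wrist force passes 120 N, or if a joint passes its speed limit or range.

## Working session

There is one attempt and no reset: what is moved stays moved. The work goes in short steps, each a Python script; the robot and the scene stay as the last script left them, time stands still between calls to the robot, and variables do not carry over. Pictures are saved under pics/ and viewed, at most 10 in all, crops included, and the job is handed in when it is done.

```bash
mkdir -p pics; ls
python3 - <<'E'
from cell import manip, cams
import cv2, numpy as np, pickle
d={n:cams.capture(n) for n in("scene","top")}
pickle.dump(d,open('d.pkl','wb'))
for n in d:
    print(n,d[n]["intrinsics"].tolist(),d[n]["position"],d[n]["orientation"])
    cv2.imwrite(f'pics/{n}0.png',d[n]["image"])
s=manip.state();print(s)
E
```

```text
pics
scene [[440.72801095498596, 0.0, 279.69358365279385], [0.0, 440.72801095498596, 203.5309993581945], [0.0, 0.0, 1.0]] [1.03943886 0.3012054  1.04640239] [-1.56863767 -2.27508207  0.66099373]
top [[528.6100931182892, 0.0, 277.459083214197], [0.0, 528.6100931182892, 208.70149866226785], [0.0, 0.0, 1.0]] [0.34330484 0.08242441 1.30327234] [-2.11583208  2.17684185 -0.14291109]
{'clock': 0.1, 'joint_pos': array([-1.25089639e+00,  2.64670122e-01,  1.60522059e+00,  7.76876679e-06,
        1.27369378e+00, -3.68973985e-02]), 'joint_velocities': array([ 0.00054084, -0.0013098 , -0.00271992, -0.00071932,  0.00051693,
       -0.00262211]), 'tau': array([ 3.87574019e-04, -5.03618467e+01, -3.58071041e+01,  7.30462256e-02,
        2.33633537e-02, -5.13738462e-05]), 'tool_pos': array([ 0.23556377, -0.63188654,  0.23752678]), 'tcp_rot': array([-3.08979175e+00, -5.57134175e-01,  4.29431046e-04]), 'contact_force': array([-0.10720623,  0.23099793,  0.30243582]), 'moment': array([-4.53996009e-06,  2.79558093e-02,  1.98869838e-02]), 'grasp_force': 0.0, 'gripper_width': 0.08866399967841922}
```

View pics/scene0.png

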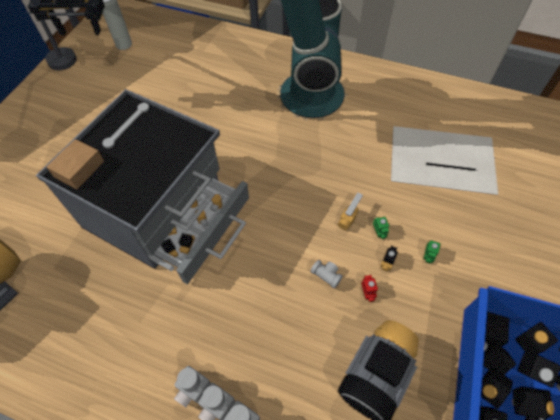

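View pics/top0.png

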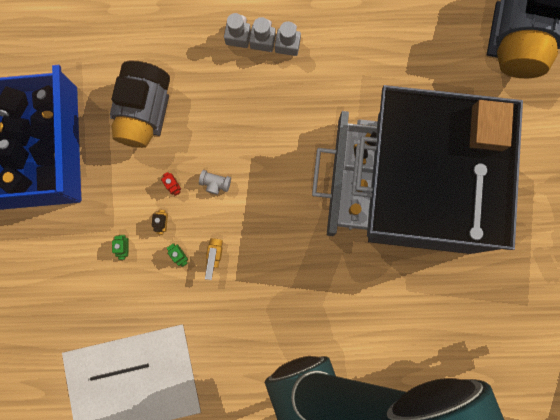

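The candidates for the solenoid valve in the top image are black on brass (159,221), green (120,246), green (178,255) and red (171,184). The black-coil, brass-bodied one fits the description. The ball valve is at (212,255), the tee at (215,182), and the bottom drawer stands open. Next I'll measure the cabinet and valve, and check a crop.

```bash
cat > h.py <<'E'
import numpy as np, cv2
from scipy.spatial.transform import Rotation as R
def cloud(d):
    K=d["intrinsics"];z=d["z_map"];v,u=np.indices(z.shape)
    p=np.dstack([(u-K[0,2])/K[0,0]*z,(v-K[1,2])/K[1,1]*z,z])
    w=p@R.from_rotvec(d["orientation"]).as_matrix().T+d["position"]
    w[z==0]=np.nan
    return w
def ray(d,u,v,h):
    K=d["intrinsics"];r=R.from_rotvec(d["orientation"]).as_matrix()@[(u-K[0,2])/K[0,0],(v-K[1,2])/K[1,1],1]
    return d["position"]+r*(h-d["position"][2])/r[2]
E
python3 - <<'E'
from h import *
import pickle
D=pickle.load(open('d.pkl','rb'))
for n in D:
    d=D[n];w=cloud(d);z=w[...,2]
    roi=np.zeros(z.shape,bool)
    if n=='top': roi[60:270,300:540]=1
    else: roi[80:290,30:260]=1
    m=(z>0.232)&(z<0.262)&roi
    n_,lab,st,_=cv2.connectedComponentsWithStats(m.astype(np.uint8));k=1+st[1:,4].argmax();m=lab==k
    r=cv2.minAreaRect(w[m][:,:2].astype(np.float32)*1000);print(n,'top',r,cv2.boxPoints(r).tolist(),np.percentile(z[m],[5,50,95]))
    # drawer front top edge
    m2=(z>0.075)&(z<0.1)&roi
    n_,lab,st,_=cv2.connectedComponentsWithStats(m2.astype(np.uint8))
    for k in range(1,n_):
        if st[k,4]>60: print(' front',st[k],cv2.minAreaRect(w[lab==k][:,:2].astype(np.float32)*1000))
    print('tablez',np.nanmedian(z[200:240,230:260]))
    for nm,(u,v) in dict(top=dict(bar=(318,172)),scene=dict(bar=(232,238)))[n].items(): print(nm,w[v,u])
    u,v=(159,221) if n=='top' else (390,258)
    hh=w[v-14:v+15,u-14:u+15]; m=hh[...,2]>0.008
    print('valve',cv2.minAreaRect(hh[m][:,:2].astype(np.float32)*1000),np.nanmax(hh[...,2]))
c1=cv2.resize(D['top']['image'][160:285,95:255],None,fx=5,fy=5,interpolation=cv2.INTER_CUBIC)[:600]
c2=cv2.resize(D['scene']['image'][180:310,300:450],None,fx=3,fy=3,interpolation=cv2.INTER_CUBIC)
cv2.imwrite('pics/c1.png',c1[:,:800])
E
```

```text
scene top ((572.219482421875, -260.621826171875), (291.2747497558594, 312.67474365234375), 81.74359893798828) [[396.5885009765625, -382.2991943359375], [706.0224609375, -427.2002868652344], [747.8504638671875, -138.9444580078125], [438.41650390625, -94.04336547851562]] [0.23804106 0.24087893 0.25239573]
 front [176 181  72  95 952] ((602.4449462890625, -59.55931091308594), (20.864063262939453, 293.72442626953125), 81.5140151977539)
 front [ 66 209  82  48 233] ((718.9554443359375, -298.34423828125), (259.080810546875, 3.7379419803619385), 82.30532836914062)
tablez 0.001319202048101653
bar [ 0.60724729 -0.01010445  0.05283303]
valve ((505.8870849609375, 375.7369079589844), (27.858076095581055, 57.38310623168945), 84.50843048095703) 0.05085297463026328
top top ((570.7406616210938, -259.9588623046875), (290.18365478515625, 311.70941162109375), 81.74221801757812) [[395.66278076171875, -381.1614074707031], [704.1403198242188, -425.9313049316406], [745.8185424804688, -138.75631713867188], [437.34100341796875, -93.98641967773438]] [0.2371043  0.24069527 0.2517126 ]
 front [499  60  41  16 219] ((835.9483032226562, -503.7804870605469), (103.2613296508789, 17.381793975830078), 66.78148651123047)
 front [ 329  111   20  123 1009] ((598.9920654296875, -60.099639892578125), (21.927043914794922, 293.8182067871094), 81.72740173339844)
 front [381 239  69  10  80] ((423.6866455078125, -226.4659423828125), (161.3074951171875, 1.264380931854248), 81.7159194946289)
tablez 0.00018586586750157785
bar [ 0.60426858 -0.01240526  0.05541391]
valve ((508.7908630371094, 378.4595947265625), (74.2773666381836, 39.61769485473633), 17.645301818847656) 0.05174296557231006
```

View pics/c1.png

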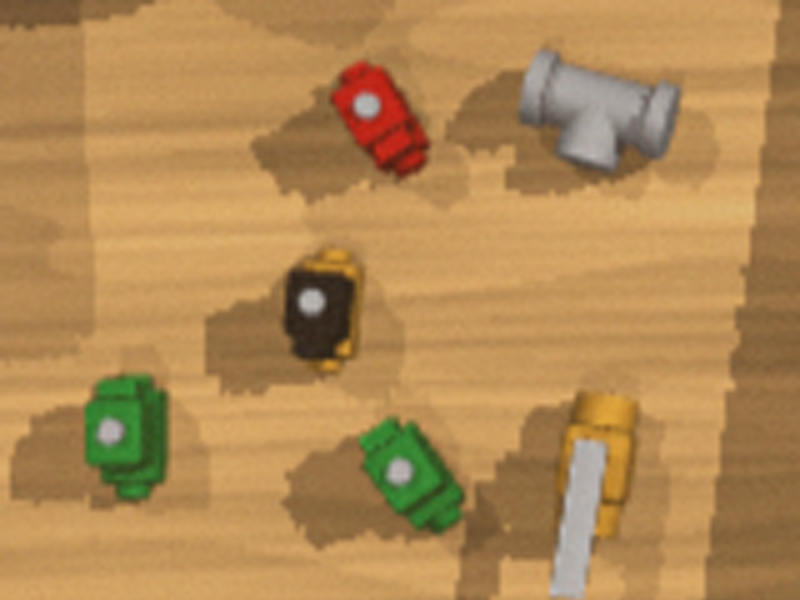

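The crop confirms it: black coil and brass body at crop (320,305), which is top (159,221), with green and red look-alikes around it. The cabinet fit is origin ≈(0.570,-0.269), yaw ≈-98.26°, bottom drawer out ≈86 mm. I'll check reachability next.

```bash
cat >> h.py <<'E'
O=np.array([.5702,-.2692,0]);YAW=np.deg2rad(-98.26)
CX=np.array([np.cos(YAW),np.sin(YAW),0]);CY=np.array([-np.sin(YAW),np.cos(YAW),0]);Z=np.array([0,0,1.])
def W(x,y,z): return O+x*CX+y*CY+z*Z
def rot(zv,yv):
    zv=zv/np.linalg.norm(zv);yv=yv-zv*(yv@zv);yv/=np.linalg.norm(yv)
    return R.from_matrix(np.column_stack([np.cross(yv,zv),yv,zv])).as_rotvec()
def inward(p,close,yawoff=0):
    "tool pointing into cabinet, pitched down p deg; close = 'h' or 'v' or -h/-v"
    p=np.deg2rad(p);a=np.deg2rad(yawoff)
    f=CX*np.cos(a)+CY*np.sin(a);s=np.cross(Z,f)
    zv=f*np.cos(p)-Z*np.sin(p)
    yv={'h':s,'-h':-s,'v':np.cross(zv,s),'-v':-np.cross(zv,s)}[close]
    return rot(zv,yv)
E
python3 - <<'E'
from h import *
from cell import inverse_kinematics as ik
np.set_printoptions(precision=2,suppress=True)
for p in(0,10,20,30):
  for c in('h','-h'):
    print('A',p,c,[ik(W(x,0,.072),inward(p,c)) for x in(-260,-221,-135)] if 0 else [ik(W(x/1000,0,.072),inward(p,c)) for x in(-260,-135)])
  for c in('v','-v'):
    print('B',p,c,[ik(W(x/1000,0,.187),inward(p,c)) for x in(-250,-158,-338,-420)])
dn=lambda yv:rot(-Z,yv)
for s in(1,-1):
  print('valve',ik([.506,.376,.012],dn(s*np.array([0,1.,0]))),'bay',ik(W(-.23,.073,.18),dn(s*CY)))
for q in([.236,-.632,.5],[.55,.2,.5],[.5,.35,.4],[.3,-.45,.55]): print(q,ik(q,dn(np.array([0,1.,0]))))
E
```

```text
A 0 h [array([ 0.43,  0.96,  1.59, -1.08,  1.87,  1.06]), array([ 0.27,  0.9 ,  1.75, -1.2 ,  1.76,  1.11])]
A 0 -h [array([ 0.43,  0.96,  1.59, -1.08,  1.87, -2.08]), array([ 0.27,  0.9 ,  1.75, -1.2 ,  1.76, -2.03])]
B 0 v [array([ 0.41,  0.78,  1.66, -1.13,  1.92,  2.51]), array([ 0.3 ,  0.72,  1.77, -1.21,  1.83,  2.54]), array([ 0.51,  0.84,  1.52, -1.07,  2.01,  2.48]), array([ 0.59,  0.92,  1.37, -1.04,  2.1 ,  2.44])]
B 0 -v [array([ 0.41,  0.78,  1.66, -1.13,  1.92, -0.63]), array([ 0.3 ,  0.72,  1.77, -1.21,  1.83, -0.6 ]), array([ 0.51,  0.84,  1.52, -1.07,  2.01, -0.66]), array([ 0.59,  0.92,  1.37, -1.04,  2.1 , -0.7 ])]
A 10 h [array([ 0.42,  0.86,  1.63, -1.01,  1.75,  1.03]), array([ 0.26,  0.79,  1.78, -1.14,  1.63,  1.06])]
A 10 -h [array([ 0.42,  0.86,  1.63, -1.01,  1.75, -2.11]), array([ 0.26,  0.79,  1.78, -1.14,  1.63, -2.09])]
B 10 v [array([ 0.41,  0.69,  1.67, -1.04,  1.82,  2.47]), array([ 0.29,  0.62,  1.78, -1.13,  1.72,  2.48]), array([ 0.5 ,  0.76,  1.54, -0.98,  1.91,  2.46]), array([ 0.58,  0.84,  1.38, -0.94,  2.  ,  2.43])]
B 10 -v [array([ 0.41,  0
[... 1078 characters left out ...]
0.51,  1.7 , -0.86,  1.6 ,  2.37]), array([ 0.24,  0.44,  1.81, -0.94,  1.51,  2.33]), array([ 0.46,  0.59,  1.58, -0.8 ,  1.7 ,  2.39]), array([ 0.55,  0.67,  1.44, -0.75,  1.78,  2.4 ])]
B 30 -v [array([ 0.36,  0.51,  1.7 , -0.86,  1.6 , -0.78]), array([ 0.24,  0.44,  1.81, -0.94,  1.51, -0.81]), array([ 0.46,  0.59,  1.58, -0.8 ,  1.7 , -0.75]), array([ 0.55,  0.67,  1.44, -0.75,  1.78, -0.74])]
valve [ 0.6   0.4   1.88 -0.    0.86 -0.97] bay [-0.11  0.31  1.66 -0.    1.18  0.03]
valve [ 0.6   0.4   1.88 -0.    0.86  2.17] bay None
[0.236, -0.632, 0.5] None
[0.55, 0.2, 0.5] [ 0.31  0.05  1.39 -0.    1.71 -1.26]
[0.5, 0.35, 0.4] [ 0.57  0.09  1.52 -0.    1.54 -1.  ]
[0.3, -0.45, 0.55] None
```

```bash
cat >> h.py <<'E'
def push(manip,y,z,rotv,x0,x1,step=.002,fmax=32,rate=.04):
    x=x0
    f0=manip.state()["contact_force"]@CX
    while x<x1-1e-6:
        x=min(x+step,x1); manip.move_linear(W(x,y,z),rate=rate,rot=rotv)
        s=manip.state();f=s["contact_force"]@CX-f0
        print(round(x,4),round((s["tool_pos"]-O)@CX,4),round(f,1),round(s["clock"],2))
        if abs(f)>fmax: break
E
python3 - <<'E'
from h import *
from cell import manip
import time
manip.set_joints([-1.251,-.5,1.604,0,1.274,-.037])
print(manip.state()["clock"],manip.state()["tool_pos"])
manip.set_gripper(0.0)
manip.set_joints([.5,-.35,1.6,-.6,1.6,1.0])
print(manip.state()["clock"],manip.state()["tool_pos"])
r=inward(10,'h')
manip.move_pose(W(-.33,0,.15),r)
manip.move_linear(W(-.26,0,.073),rate=.15)
print(manip.state()["clock"],(manip.state()["tool_pos"]-O)@CX,manip.state()["contact_force"])
manip.move_linear(W(-.15,0,.073),rate=.08)
push(manip,0,.073,r,-.15,-.128,.004,28,.06)
E
```

```text
1.925 [ 0.17986248 -0.46405775  0.70651241]
5.3667 [0.46741245 0.06422282 0.64064104]
8.1167 -0.2603231697989525 [ 0.13503554  0.42001624 -1.1597242 ]
-0.146 -0.1461 -0.1 9.89
-0.142 -0.1434 -14.7 10.14
-0.138 -0.1384 0.9 10.39
-0.134 -0.1363 -17.4 10.64
-0.13 -0.1359 -38.4 10.89
```

Run:
```python
from h import *
from cell import manip,cams
import pickle
manip.move_linear(W(-.26,0,.08),rate=.2)
r=inward(0,'-v')
manip.move_pose(W(-.28,0,.187),r)
manip.set_gripper(.045)
manip.move_linear(W(-.158,0,.187),rate=.15)
print(manip.state()["clock"],manip.state()["contact_force"])
manip.set_gripper(0,force=45)
s=manip.state();print(s["gripper_width"],s["grasp_force"],s["contact_force"],s["clock"])
for x,v in((-.162,.03),(-.172,.03),(-.250,.1),(-.328,.1)):
    manip.move_linear(W(x,0,.187),rate=v);s=manip.state();print(x,s["contact_force"]@CX,s["gripper_width"],s["grasp_force"])
d=cams.capture("top");e=cams.capture("scene");pickle.dump((d,e),open('d2.pkl','wb'))
cv2.imwrite('pics/top2.png',np.vstack([cv2.resize(d["image"][60:270,230:540],None,fx=2,fy=2)])[:600])
print(s["clock"])
```

```text
14.9167 [ 0.09154209  0.06299136 -1.33650898]
0.007875068906284716 43.96441116929054 [-0.27403165  3.44917011 -0.12227775] 15.575
-0.162 6.734565275848286 0.007758139403438931 45.09001135826111
-0.172 -1.2382841420730515 0.008061570948100017 44.24499973654747
-0.25 -0.7346220876494434 0.008047081236439857 44.247137010097504
-0.328 -1.79284044741668 0.008069406098580754 44.24792915582657
18.2083
```

View pics/top2.png

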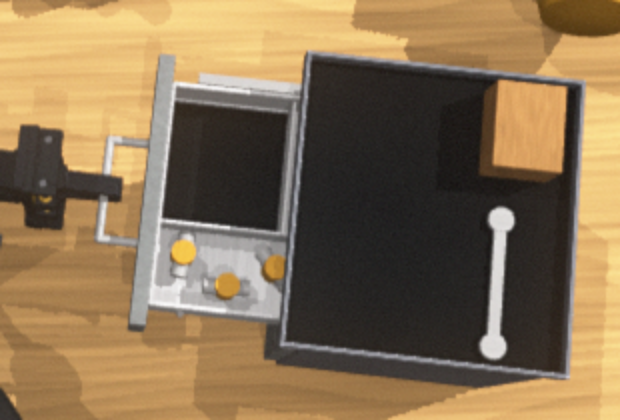

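The drawer is out about 170 mm. The empty bay (dark rubber) is the upper-left compartment, crop corners (172,105), (285,112), (278,230), (163,218). I'll release the handle and look at the valve from close by.

Run:
```python
from h import *
from cell import manip,cams
import pickle
d,e=pickle.load(open('d2.pkl','rb'))
for h in(.164,.2):
  for c in((172,105),(285,112),(278,230),(163,218)):
    p=ray(d,230+c[0]/2,60+c[1]/2,h)-O;print(h,(p@CX).round(4),(p@CY).round(4))
w=cloud(d);z=w[...,2];m=np.zeros(z.shape,bool);m[115:165,315:373]=1;m&=(z>.155)&(z<.172)&(d["image"].max(2)<70)
p=w[m]-O;print('floor x',np.percentile(p@CX,[1,50,99]),'y',np.percentile(p@CY,[1,50,99]),np.median(p[:,2]),m.sum())
manip.set_gripper(.045)
manip.move_linear(W(-.42,0,.187),rate=.25)
manip.move_linear(W(-.43,0,.30),rate=.3)
manip.set_gripper(.07)
q=np.array([.506,.376,.20])
manip.move_pose(q,rot(-Z,np.array([0.1,1.,0])))
s=manip.state();f=cams.capture("wrist")
pickle.dump((s,f),open('w.pkl','wb'));cv2.imwrite('pics/w.png',f["image"])
t=cams.capture("top");pickle.dump(t,open('d3.pkl','wb'))
w=cloud(t);z=w[...,2];print(s["clock"],s["tool_pos"],f["intrinsics"],f["T_tool_cam"].round(4).tolist())
```

```text
0.164 -0.2826 0.1073
0.164 -0.1568 0.1135
0.164 -0.1522 -0.0207
0.164 -0.2788 -0.0218
0.2 -0.2837 0.0952
0.2 -0.1618 0.1013
0.2 -0.1573 -0.0288
0.2 -0.28 -0.0298
floor x [-0.27753259 -0.21700976 -0.15621783] y [-0.00571405  0.05202982  0.10891273] 0.16516655815431291 2778
21.6167 [0.50591462 0.37515475 0.19958409] [[325.1922621    0.         275.10312145]
 [  0.         325.1922621  213.03517033]
 [  0.           0.           1.        ]] [[-0.0018, -0.9658, -0.2592, 0.0662], [1.0, -0.0018, -0.0001, 0.0008], [-0.0004, -0.2592, 0.9658, -0.1448], [0.0, 0.0, 0.0, 1.0]]
```

View pics/w.png

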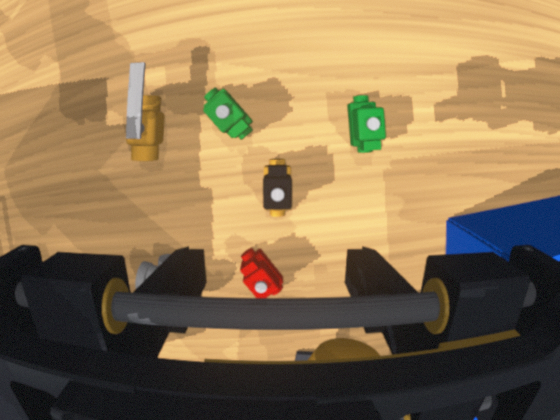

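The valve is dead centre at (277,188), with ports at (278,160) and (278,214). The red look-alike (262,273) and the greens (230,112) and (367,123) are clear of the fingers' sides. I'll refine the pose by ray casting, then grasp.

Run:
```python
from h import *
from cell import manip,cams
import pickle
s,f=pickle.load(open('w.pkl','rb'))
K=f["intrinsics"];T=f["T_tool_cam"];Rt=R.from_rotvec(s["tcp_rot"]).as_matrix()
def wr(u,v,h):
    a=np.array([u-K[0,2],v-K[1,2]]);r=np.hypot(*a);th=r/K[0,0]
    c=np.r_[a/r*np.sin(th),np.cos(th)]
    d=Rt@T[:3,:3]@c;o=s["tool_pos"]+Rt@T[:3,3]
    return o+d*(h-o[2])/d[2]
im=f["image"].astype(int);hsv=cv2.cvtColor(f["image"],cv2.COLOR_BGR2HSV)
roi=np.zeros(im.shape[:2],bool);roi[150:225,255:300]=1
blk=roi&(hsv[...,2]<75)&(hsv[...,1]<140)
n,l,st,c=cv2.connectedComponentsWithStats(blk.astype(np.uint8));k=1+st[1:,4].argmax();print(st[k],c[k])
brass=roi&(hsv[...,1]>175)&(hsv[...,2]>60)
v,u=np.nonzero(brass);print('brass',len(u),u.min(),u.max(),v.min(),v.max())
for a,b in((278,160),(278,214)): print('port',wr(a,b,.012))
pts=cv2.findContours((l==k).astype(np.uint8),0,2)[0][0][:,0,:]
P=np.array([wr(x,y,.044)[:2] for x,y in pts],np.float32)*1000
print('coil',cv2.minAreaRect(P))
cv2.imwrite('pics/wc.png',cv2.resize(f["image"][140:235,225:330],None,fx=6,fy=6,interpolation=cv2.INTER_CUBIC))
```

```text
[264 166  27  42 799] [277.41176471 186.43429287]
brass 109 265 289 160 214
port [0.47323924 0.3817673  0.012     ]
port [0.53016228 0.37611493 0.012     ]
coil ((495.0569152832031, 378.4135437011719), (24.477319717407227, 39.364479064941406), 84.79327392578125)
```

View pics/wc.png

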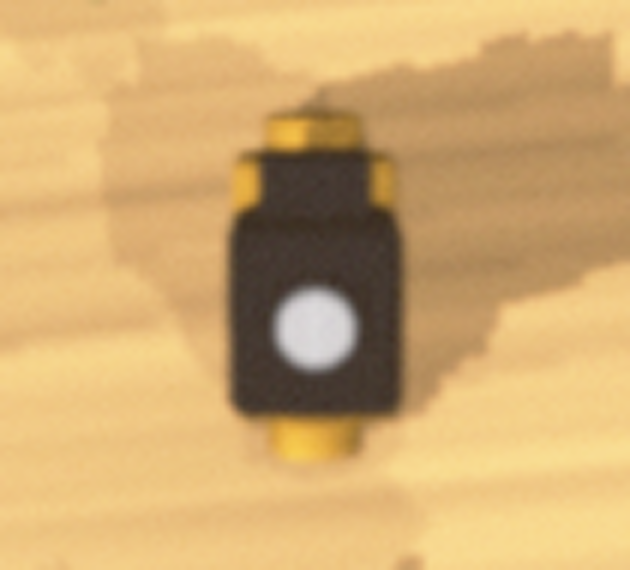

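Run:
```python
from h import *
from cell import manip,cams
r=rot(-Z,np.array([0.096,1.,0]))
p=np.array([.503,.3785,.012])
manip.move_linear(p+[0,0,.09],rate=.2,rot=r)
manip.set_gripper(.055)
manip.move_linear(p,rate=.12)
s=manip.state();print(s["clock"],s["tool_pos"],s["contact_force"])
manip.set_gripper(0.0,force=25)
s=manip.state();print(s["gripper_width"],s["grasp_force"],s["contact_force"],s["moment"])
manip.move_linear(p+[0,0,.15],rate=.2)
s=manip.state();print(s["gripper_width"],s["grasp_force"],s["contact_force"],s["clock"])
f=cams.capture("wrist");t=cams.capture("top")
cv2.imwrite('pics/g.png',np.hstack([f["image"][100:400,100:460],cv2.resize(t["image"][150:300,90:270],(360,300))]))
```

```text
23.675 [0.50356814 0.37888827 0.01261874] [0.70367157 0.72795464 0.82883252]
0.027946032923045754 25.00013702083379 [-0.72242447 -2.585817    5.09029622] [-0.39528552 -0.05258305 -0.00535   ]
0.02773494220709388 24.99999072868377 [-0.09130656 -1.08938801 -3.65016727] 25.0917
```

View pics/g.png

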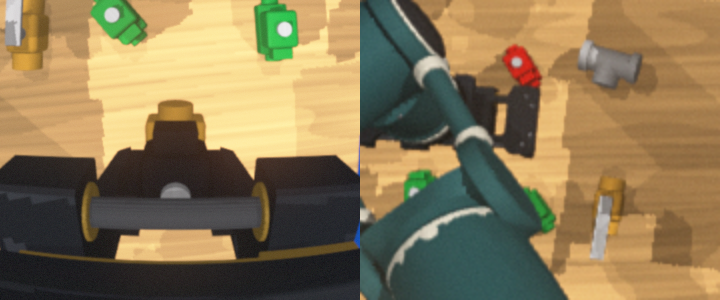

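Run:
```python
from h import *
from cell import manip,cams
r=rot(-Z,CY)
s=manip.state();manip.move_linear(s["tool_pos"]+[0,0,.14],rate=.25)
manip.move_pose(W(-.222,.037,.31),r)
print(manip.state()["clock"])
manip.move_linear(W(-.222,.037,.20),rate=.12)
manip.move_linear(W(-.222,.037,.182),rate=.06)
f0=manip.state()["contact_force"][2]
for z in np.arange(.180,.1729,-.0015):
    manip.move_linear(W(-.222,.037,z),rate=.02);s=manip.state();f=s["contact_force"][2]-f0
    print(z.round(4),s["tool_pos"][2].round(4),f.round(2),s["clock"])
    if f>3: break
```

```text
27.55
0.18 0.1801 -0.53 29.3167
0.1785 0.1785 -0.41 29.5667
0.177 0.1768 0.25 29.8167
0.1755 0.1766 7.54 30.0667
```

Run:
```python
from h import *
from cell import manip,cams
import pickle
manip.set_gripper(.05)
manip.move_linear(W(-.222,.037,.31),rate=.15)
manip.move_linear(W(-.40,.0,.33),rate=.3)
f=cams.capture("wrist");d=cams.capture("top")
pickle.dump(d,open('d4.pkl','wb'))
w=cloud(d);z=w[...,2];roi=np.zeros(z.shape,bool);roi[70:240,280:380]=1
m=roi&(z>.205)&(z<.228);p=w[m]-O;
x=p@CX;y=p@CY;k=(abs(y)<.12);print('front top x',np.percentile(x[k],[2,50,98]),k.sum())
print(manip.state()["clock"])
cv2.imwrite('pics/pl.png',np.hstack([cv2.resize(d["image"][70:270,260:400],(280,400)),f["image"][:400,100:500]]))
```

```text
front top x [-0.30374335 -0.2873185  -0.1701929 ] 663
32.4833
```

View pics/pl.png

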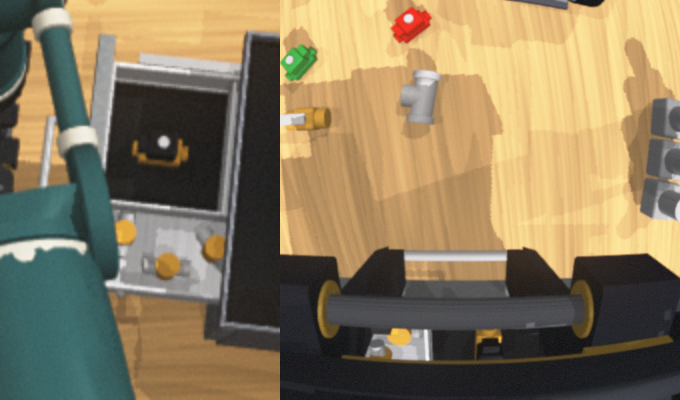

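The valve stands upright in the middle of the bay, at (160,145) in the left half. Now I'll push the top drawer home, pressing above the handle bar.

Run:
```python
from h import *
from cell import manip,cams
r=inward(10,'h')
manip.set_gripper(0,force=20)
manip.move_pose(W(-.43,0,.26),r)
manip.move_linear(W(-.36,0,.207),rate=.15)
manip.move_linear(W(-.312,0,.207),rate=.08)
print(manip.state()["clock"],manip.state()["contact_force"])
manip.move_linear(W(-.15,0,.207),rate=.05)
push(manip,0,.207,r,-.15,-.128,.004,28,.06)
manip.move_linear(W(-.26,0,.215),rate=.15)
manip.move_linear(W(-.36,0,.30),rate=.2)
d=cams.capture("top");e=cams.capture("scene")
w=cloud(d);z=w[...,2];print(manip.state()["clock"],manip.state()["contact_force"])
cv2.imwrite('pics/end.png',np.hstack([d["image"][50:290,60:400],e["image"][80:320,30:450]]))
```

```text
35.7167 [ 1.09041777  0.04026327 -0.39568826]
-0.146 -0.1459 0.1 39.36
-0.142 -0.1435 -15.1 39.61
-0.138 -0.1383 1.5 39.86
-0.134 -0.1363 -15.3 40.11
-0.13 -0.1359 -37.9 40.36
42.2833 [-0.41327303 -0.27055938 -0.0835876 ]
```

View pics/end.png

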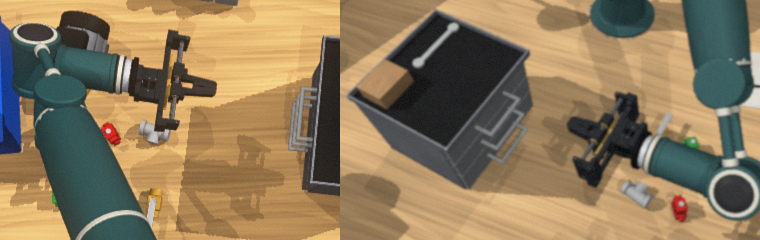

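All three drawers are shut, the handles are stacked flush, the loose parts haven't moved and the arm is clear. Handing in.

```bash
python3 -c "
from cell import order
print(order.close_job())"
```

```text
the job is handed in; nothing more can be done
None
```

The job is handed in at about 42 s: the bottom drawer was pushed home past its catch, the valve was set upright in the front left bay of the top drawer, that drawer was pushed home again, and the other parts were left where they lay.

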